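Load the blue label roll on the empty spindle

ROBOT

A 7-joint arm with a two-finger parallel gripper is mounted at the origin on the work surface. World frame = base frame: x ahead of the robot, y to its left, z up, the work surface at z = 0. Lengths are in m, angles in rad, forces in N, time in s.
With the tool pointing down it reaches from about 0.425 to 0.875 m from the base axis. Payload 9.9 kg.
Tool frame: the origin (TCP) lies at the very end of the fingers, on their centre line; the grasp point (between the pads) lies 19 mm behind it (manip.grip_point_offset is the distance from the TCP to the grasp point, in m); y points along the fingers, x is the direction in which the jaws open and shut, and the axes are right-handed (so a half turn about y gives the same grasp; the last joint's range is limited). The gripper opens to 85 mm and grips with 20 to 120 N. Pads are 22 mm wide; open, the fingers measure 114 mm over their backs; the gripper's body (76 mm by 85 mm) begins 54 mm behind the grasp point. The pads swing forward as they close: fully open they stand 13 mm farther back than shut.
Start: joints at [1.232, 0.576, 0.025, 1.437, -0.015, 1.129, -0.057], TCP at [0.17, -0.653, 0.231] pointing down, gripper open.
Joint ranges: [-2.76, 2.76], [-0.34, 2.15], [-1.52, 1.57], [0.19, 2.46], [-1.09, 4.23], [0.17, 1.99], [-2.82, 2.82]. Speed limits (rad/s): [2.22, 2.22, 3.01, 3.01, 3.14, 3.14, 3.14].

INTERFACE

Orientations are given as [roll, pitch, yaw] about the fixed x, y, z axes, in that order (R = Rz(yaw) Ry(pitch) Rx(roll)).
In Python, from station import manip, kin, vision, ticket, current_time_s, current_joint_positions, current_qd, current_effort, current_tool_pos, current_orientation, current_force, current_wrist_torque, current_width gives the robot as it stands. The module is installed in compiled form; this text tells all that it offers. Calls block until the motion is done:
- manip.move_pose(position, orientation): joint-space move of the TCP to a pose.
- manip.move_straight(position, orientation=None, velocity=0.15, f_stop=None): straight line of the TCP; orientation=None keeps the orientation; velocity is the mean speed in m/s. With f_stop (N) it stops when the force on the tool has changed by that much, and returns True; else False.
- manip.movej(angles): joint-space move.
- manip.grip(opening, grip_force=None): opening from 0.0 (shut) to 1.0 (fully open); grip_force is the grip in N (None keeps the last); returns when the fingers have stopped.
- manip.pause(seconds).
- kin.solve_ik(position, orientation): joint angles nearest the present ones, or None.
- vision.get_image(name): name is "scene" or "side" or "wrist"; returns a dict with "image" (420x560x3 uint8, red, green, blue), "intrinsics" (3x3 intrinsics, pixels), "world_from_camera" (4x4, takes a point from camera to world coordinates). Camera axes: x right, y down, z forward; pixel columns grow to the right and rows downward; lengths in m; the calibration is good to about 2 mm. A picture is of the moment at which its call begins. There is no depth.
A pose or a line that the arm cannot do raises manip.IKError and nothing moves.
- ticket.close_job(): hands the job in, once; it reports no verdict.
Readings, each from a call of its own:
- current_time_s(): time.
- current_joint_positions(): joint angles.
- current_qd(): joint speeds.
- current_effort(): joint torques, N m.
- current_tool_pos(): TCP position.
- current_orientation(): TCP orientation.
- current_force(): force on the tool from outside, world axes, zero at the start.
- current_wrist_torque(): the same for the moment, N m.
- current_width(): opening from 0.0 (shut) to 1.0 (fully open).
Only numpy, scipy, OpenCV 4.12 (cv2) and the standard library are available. Lean on these libraries where they do the work, as an engineer would, in place of code of your own. Each camera call takes 0.05 s, during which the arm holds its last target.

TASK

The next batch of water samples gets blue labels: pick up the blue label roll and mount it on the empty spindle holder, so that the spindle stands through its hole and the roll sits flat and fully down on the holder's round base. Lower it gently rather than letting it drop, and leave the yellow roll, and the white roll on the other holder, where they are.

Things in the scene. Friction and masses are not known exactly. Their poses are not given: they have to be found in the camera images.
- blue_roll: hard-wound roll of blue sample labels standing on end, a plain tube: outside diameter 56 mm, height 45 mm, round through-hole of 36 mm diameter, 80 to 170 g. Origin: centre of its underside; z points up along the hole. Loose on the bench; this is the roll to mount. Grip it across its outside from above.
- holder: the empty one of two identical spindle holders, fixed to the bench: a round light grey base, 90 mm diameter and 12 mm thick, with a bare upright pale metal spindle in its centre, 14 mm diameter, 55 mm tall above the base, its last 12 mm tapering to 6 mm. Origin: centre of the base's underside, at bench height, on the spindle's axis; z points up. The roll rests on the base's top face, 12 mm above the origin; the spindle's tip is 67 mm above the origin.
- yellow_roll: hard-wound roll of yellow sample labels standing on end, a plain tube: outside diameter 56 mm, height 45 mm, round through-hole of 36 mm diameter, 80 to 170 g. Origin: centre of its underside; z points up along the hole. Loose on the bench, a bystander.
- white_roll: hard-wound roll of white sample labels standing on end, a plain tube: outside diameter 56 mm, height 45 mm, round through-hole of 36 mm diameter, 80 to 170 g. Origin: centre of its underside; z points up along the hole. Already mounted on the other holder (same shape as the empty one), a bystander.
Not all that is in view belongs to the job. Leave any orange or red look-alike of the holder alone.

How it is judged:
On the way:
1. the blue roll is lifted, its underside more than 60 mm above the bench (height (world z) of blue_roll above 0.06 m), for 0.1 s.
At the end, for the whole second after the job is handed in: The blue roll is at rest on the empty holder with the spindle through it: its axis within 15 mm of the spindle's, its underside 12 mm above the holder's origin (between 7 and 18 mm), upright within 0.15 rad (horizontal distance between blue_roll and holder below 0.015 m and z of blue_roll in the frame of holder between 0.007 and 0.018 m and angle between blue_roll's own z axis and vertical below 0.15 rad and linear speed of blue_roll below 0.02 m/s); the robot touches nothing.
It fails at once if the yellow roll is moved more than 30 mm (distance of yellow_roll from where it was at the start of the episode above 0.03 m).
It fails at once if the white roll is moved more than 30 mm (distance of white_roll from where it was at the start of the episode above 0.03 m).
It fails at once if the blue roll drops onto the holder: over the empty holder (within 30 mm of its axis, underside less than 67 mm above its origin) it moves faster than 0.6 m/s (horizontal distance between blue_roll and holder below 0.03 m and z of blue_roll in the frame of holder below 0.067 m and linear speed of blue_roll above 0.6 m/s).
It also fails if it takes over 38 s, if anything falls off the work surface, if the arm or the gripper's body presses on something with over 40 N, if the wrist force passes 120 N, or if a joint passes its speed limit or range.

## Working session

There is one attempt and no reset: what is moved stays moved. The work goes in short steps, each a Python script; the robot and the scene stay as the last script left them, time stands still between calls to the robot, and variables do not carry over. Pictures are saved under pics/ and viewed, and the job is handed in when it is done.

```bash
mkdir -p pics; cat > h.py <<'E'
import numpy as np, cv2
from station import *
def snap(name,fn):
    d=vision.get_image(name); cv2.imwrite('pics/'+fn+'.png',d['image'][:,:,::-1]); np.savez('pics/'+fn+'.npz',K=d['intrinsics'],T=d['world_from_camera'],im=d['image']); return d
def w(fn,u,v,z):
    d=np.load('pics/'+fn+'.npz');r=d['T'][:3,:3]@np.linalg.inv(d['K'])@np.array([u,v,1.]);o=d['T'][:3,3]
    return o+r*(z-o[2])/r[2]
def proj(fn,p):
    d=np.load('pics/'+fn+'.npz');c=d['T'][:3,:3].T@(np.array(p)-d['T'][:3,3]);q=d['K']@c;return q[:2]/q[2]
def crop(fn,u0,v0,u1,v1,out,s=4):
    im=cv2.imread('pics/'+fn+'.png')[v0:v1,u0:u1];cv2.imwrite('pics/'+out+'.png',cv2.resize(im,None,fx=s,fy=s,interpolation=cv2.INTER_CUBIC))
E
python3 - <<'E'
from h import *
for n in ['scene','side','wrist']:
    d=snap(n,n+'0'); print(n,d['world_from_camera'][:3,3],d['world_from_camera'][:3,2])
print(current_time_s(),current_tool_pos(),current_orientation())
a=[cv2.imread('pics/%s0.png'%n) for n in ['scene','side']]
E
```

```text
scene [ 1.06380121 -0.22235117  0.50629443] [-0.74365676  0.33090251 -0.58092869]
side [ 0.3084461  -0.51415735  0.68285623] [ 0.22855772  0.63350148 -0.73921393]
wrist [ 0.25218453 -0.63175165  0.37334559] [-0.31477402 -0.08027691 -0.94576579]
0.15 [ 0.17002475 -0.65286983  0.23062275] [-1.57088686e+00  1.30391474e-03 -1.31597604e+00]
```

View pics/scene0.png

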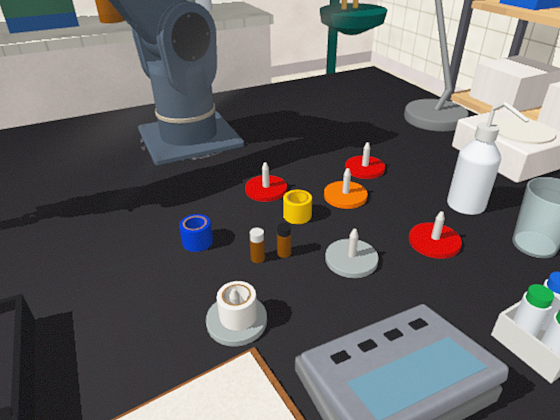

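View pics/side0.png

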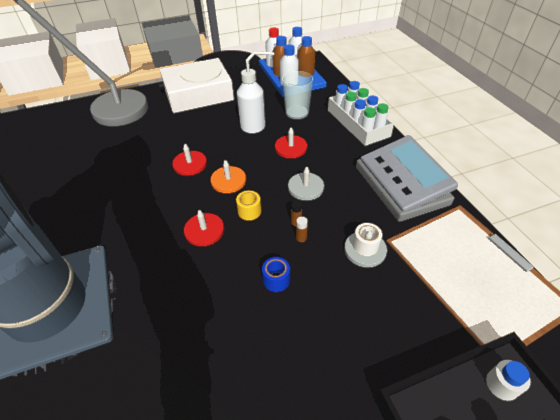

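View pics/wrist0.png

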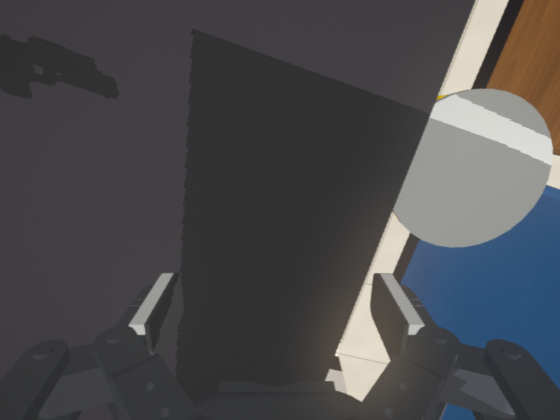

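Scene view: the blue roll is at (196,232), yellow roll at (298,206), and white roll on its grey holder at (237,310). The bare spindles are:
- grey at (352,258), or side (306,186)
- orange at (346,194)
- red at (266,187), (365,166) and (435,240)

Only the grey one fits "light grey base". I'll confirm it in enlarged crops.

```bash
python3 - <<'E'
from h import *
crop('scene0',160,140,400,290,'c1',3); crop('side0',230,160,350,300,'c2',4)
E
```

```text
(no output)
```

View pics/c1.png

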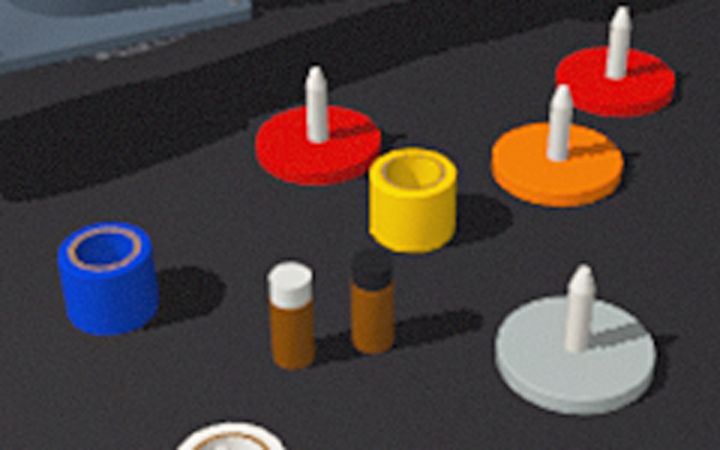

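View pics/c2.png

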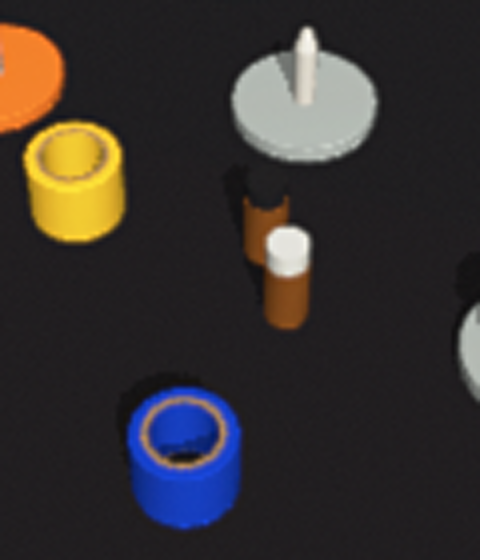

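```bash
python3 - <<'E'
from h import *
P=lambda *a:print(np.round(w(*a)[:2],4))
print('blue');P('scene0',195.3,222.7,.045);P('side0',276,268.5,.045)
print('tip');P('scene0',355,229,.067);P('side0',306.75,167.2,.067)
print('foot');P('scene0',352.3,257,.012);P('side0',306.2,186,.012)
print('disc');P('scene0',352,256,.012);P('side0',306,185,.012)
print('disc edges scene L/R');P('scene0',325.5,256,.012);P('scene0',378.5,256,.012);
print('disc edges side L/R');P('side0',288,185,.012);P('side0',324.2,185,.012);
print('yellow');P('scene0',297.7,197.3,.045);P('side0',248.5,199.5,.045)
print('white cap, black cap');P('scene0',257,230,.05);P('side0',302,218,.05);P('scene0',284,226,.05);P('side0',297,206,.05)
print('white');P('scene0',237,293,.057);P('side0',368,232,.057)
E
```

```text
blue
[ 0.4398 -0.1028]
[ 0.4404 -0.1075]
tip
[0.6024 0.1249]
[0.6053 0.1229]
foot
[0.6086 0.1212]
[0.6025 0.1154]
disc
[0.6062 0.1221]
[0.6034 0.1189]
disc edges scene L/R
[0.5865 0.0813]
[0.6258 0.1628]
disc edges side L/R
[0.5617 0.1357]
[0.6455 0.102 ]
yellow
[0.4472 0.0983]
[0.4472 0.093 ]
white cap, black cap
[ 0.5136 -0.0141]
[ 0.5376 -0.0087]
[0.5237 0.0325]
[0.5412 0.0283]
white
[ 0.6441 -0.0989]
[ 0.6473 -0.1008]
```

Both cameras agree within about 5 mm: blue at about (0.440,-0.105), holder at about (0.604,0.121). The disc chord measures 90 mm, as specified. Next I'll hover over the blue roll to refine.

```bash
python3 - <<'E'
from h import *
manip.move_pose([0.440,-0.105,0.20],[-np.pi/2,0,-0.234])
print(current_time_s(),current_tool_pos(),current_orientation(),current_joint_positions())
snap('wrist','w1');snap('side','s1')
print(proj('w1',[.44,-.105,.045]))
E
```

```text
2.3417 [ 0.44010902 -0.10602261  0.19993516] [-1.57100827e+00 -6.24682358e-05 -2.36008235e-01] [ 0.45976629  0.3052478  -0.42450596  2.03136203  0.16765882  0.83762803
 -0.29604434]
[274.90184112 188.08905746]
```

View pics/w1.png

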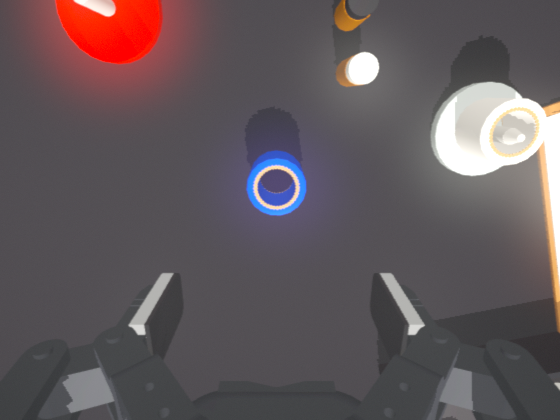

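The wrist view shows the blue roll's top ring centred at about (276.5,187) against a prediction of (274.9,188.1), so the two differ by about 2 mm. The path between the fingers is clear. I'll descend and grip.

```bash
python3 - <<'E'
from h import *
p=w('w1',276.5,187,.045);print(p, w('w1',247.5,187,.045)-w('w1',305.5,187,.045))
x,y=(p[0]+.440)/2,(p[1]-.105)/2
o=[-np.pi/2,0,-0.234]
manip.move_straight([x,y,0.10],o,velocity=.15)
print(manip.move_straight([x,y,0.013],o,velocity=.08,f_stop=8))
print(current_tool_pos(),current_force())
manip.grip(0.0,40)
print(current_width(),current_force(),current_time_s())
snap('wrist','w2');snap('side','s2')
E
```

```text
[ 0.44169229 -0.10432875  0.045     ] [-0.05242695  0.01265883  0.        ]
False
[ 0.44109502 -0.10475114  0.01334617] [ 0.42655322 -0.06540236 -0.05653867]
0.6358431809442457 [-0.90073077 -0.16403404  8.23714081] 4.9083
```

View pics/w2.png

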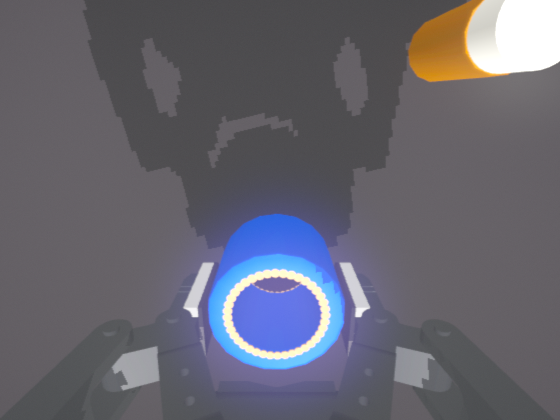

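The roll is held: width 0.64 × 85 = 54 mm, centred between the pads in the image at about (277,313). Now lift, check, and carry it high to the holder.

```bash
python3 - <<'E'
from h import *
x,y,z=current_tool_pos()
o=[-np.pi/2,0,-0.234]
manip.move_straight([x,y,0.20],o,velocity=.12)
print(current_width(),current_force(),current_time_s())
manip.move_pose([0.604,0.121,0.20],[-np.pi/2,0,0.198])
print(current_width(),current_tool_pos(),current_time_s(),current_force())
snap('wrist','w3');snap('side','s3');snap('scene','c3')
print(proj('w3',[.604,.121,.067]),proj('w3',[.604,.121,.012]))
crop('side3' if 0 else 's3',210,60,410,220,'s3c',4);crop('c3',270,110,430,290,'c3c',4 if 0 else 3)
E
```

```text
0.6345306038688163 [ 0.55097004 -1.08856991 -1.02215267] 6.7167
0.6315003227236982 [0.60364331 0.11881358 0.19970155] 7.7917 [-0.07711268 -1.26658849 -0.83262814]
[276.20768745 193.09792015] [276.27599855 177.75621462]
```

View pics/w3.png

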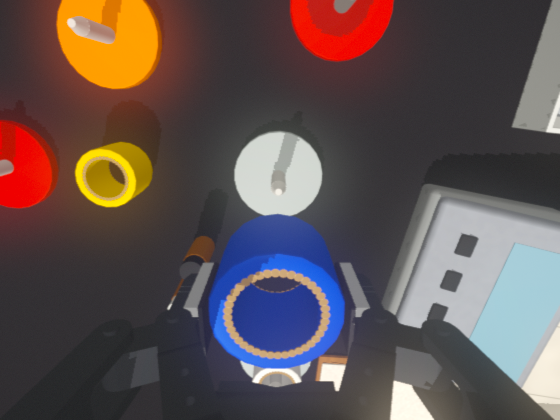

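View pics/s3c.png

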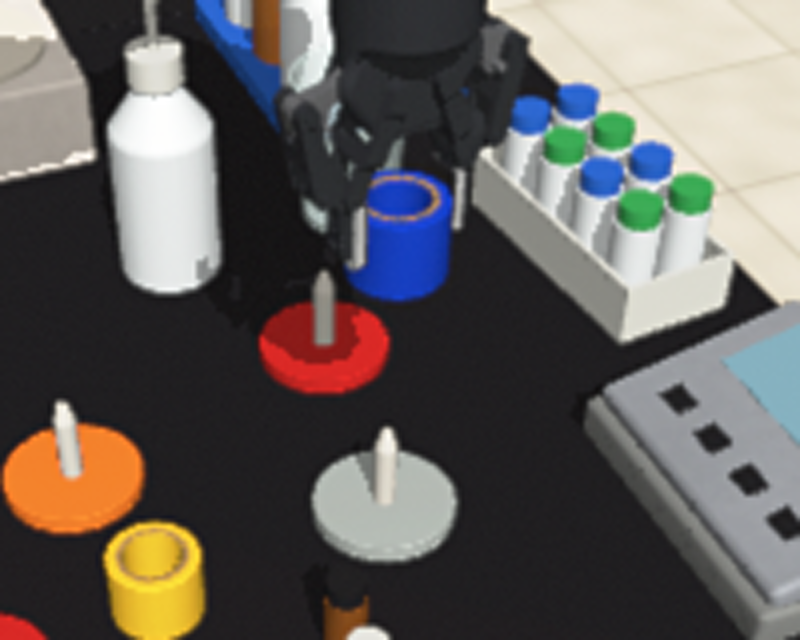

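View pics/c3c.png

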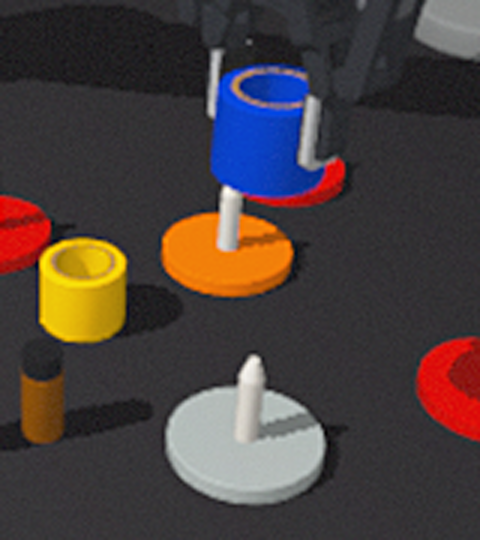

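In the wrist view the holder's tip is at about (278,190) and its disc centre at about (278,174), a few mm from the prediction. The roll's ring is at (276.5,313). I'll compute both positions precisely.

```bash
python3 - <<'E'
from h import *
print('tip',w('w3',278,190,.067),'disc',w('w3',278.5,173.5,.012))
print(current_tool_pos(),current_orientation())
z=.1997-.0133+.045
print('roll ring in grip w3',w('w3',276.5,313.5,z))
im=np.load('pics/w3.npz')['im'].astype(int)[100:230,200:350]
g=((im.min(2)>95)&(im.max(2)-im.min(2)<40)).astype(np.uint8)
n,l,s,c=cv2.connectedComponentsWithStats(g);k=1+s[1:,4].argmax();print(s[k]+[200,100,0,0,0],c[k])
crop('w3',220,110,340,230,'w3c',5);crop('w3',190,200,370,390,'w3d',3)
# side view roll: ring centre
print('side roll',w('s3',210+404/4,60+199/4,z),'scene roll',w('c3',270+274/3,110+88/3,z))
E
```

```text
tip [0.60497838 0.12403363 0.067     ] disc [0.60536099 0.12580145 0.012     ]
[0.60386304 0.11877224 0.20021645] [-1.57210980e+00  1.16270578e-04  1.95096617e-01]
roll ring in grip w3 [0.60452738 0.12000609 0.2314    ]
[ 234  131   89   85 6027] [77.86942094 73.744815  ]
side roll [0.60560053 0.11423462 0.2314    ] scene roll [0.60348327 0.11748459 0.2314    ]
```

View pics/w3c.png

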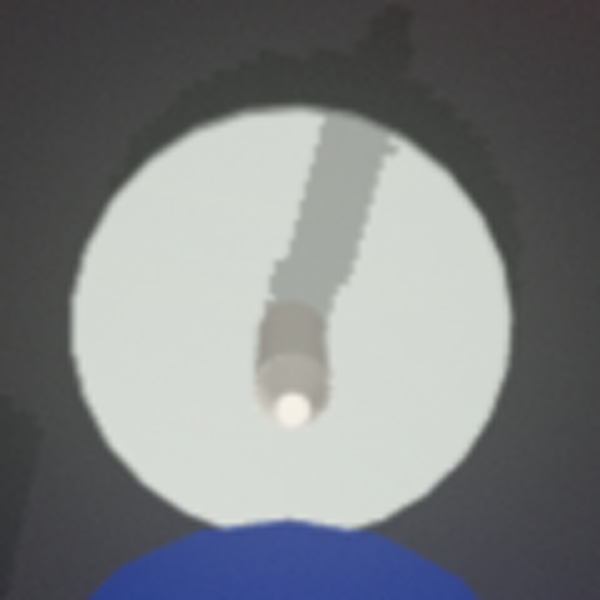

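View pics/w3d.png

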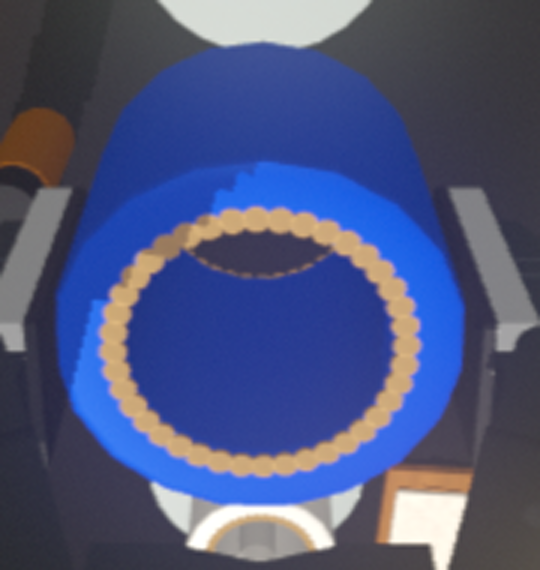

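In all three cameras the holder sits about 5 mm further in +y than the roll (wrist 3–5, side and scene about 6), with x matched. I'll shift by that, lower to just above the tip and look again.

```bash
python3 - <<'E'
from h import *
o=[-np.pi/2,0,0.198]
manip.move_straight([.6045,.1250,.10],o,velocity=.1)
print(current_tool_pos(),current_orientation(),current_time_s(),current_force(),current_width())
snap('wrist','w4');snap('side','s4');snap('scene','c4')
z=current_tool_pos()[2]-.0133
print('underside',z)
crop('s4',230,90,390,220,'s4c',4);crop('c4',270,140,430,290,'c4c',4)
E
```

```text
[0.60493614 0.12518703 0.10066116] [-1.57070684e+00 -1.13506861e-03  1.97945668e-01] 9.0917 [ 0.06137336  0.32492503 -1.37361998] 0.6310093695644933
underside 0.08735661243590115
```

View pics/w4.png

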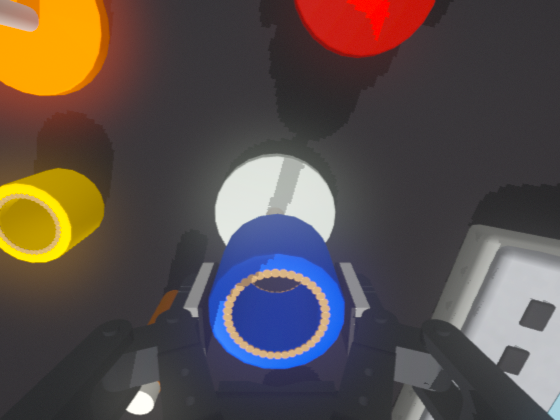

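View pics/s4c.png

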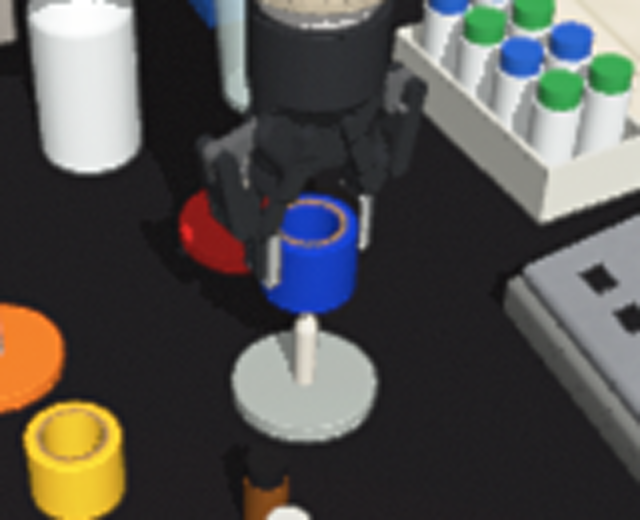

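View pics/c4c.png

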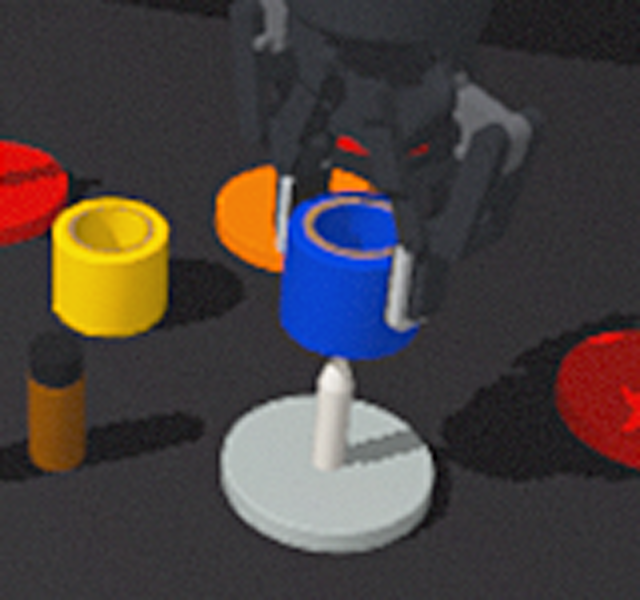

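The tip is hidden from the wrist camera. Scene view shows the roll slightly right of the spindle line, so I'll quantify this by comparing the roll's silhouette with projections.

```bash
python3 - <<'E'
from h import *
from scipy.optimize import least_squares
a=np.linspace(0,2*np.pi,90)
def hull(fn,x,y,z0,h,r):
    pts=[proj(fn,[x+r*np.cos(t),y+r*np.sin(t),z]) for z in(z0,z0+h) for t in a];return np.array(pts)
# blue mask bbox edges
for fn,box in (('s4',(290,135,325,170)),('c4',(330,180,380,232))):
    im=np.load('pics/'+fn+'.npz')['im'].astype(int);m=(im[...,2]>80)&(im[...,0]<70)&(im[...,1]<100)&(im[...,2]-im[...,1]>60)
    u0,v0,u1,v1=box;m=m[v0:v1,u0:u1];vv,uu=np.where(m)
    print(fn,'mask bbox',uu.min()+u0,uu.max()+u0,vv.min()+v0,vv.max()+v0)
    for x,y in((.6045,.125),(.6045,.122)):
        H=hull(fn,x,y,.0873,.045,.028);print(' pred',x,y,H.min(0)[0].round(1),H.max(0)[0].round(1),H.min(0)[1].round(1),H.max(0)[1].round(1))
    # disc
    m=(im.min(2)>110)&(im.max(2)-im.min(2)<30)
    u0,v0,u1,v1=(285,165,328,205) if fn=='s4' else (322,235,382,280)
    n,l,s,c=cv2.connectedComponentsWithStats(m[v0:v1,u0:u1].astype(np.uint8));k=1+s[1:,4].argmax();print(' disc bbox',s[k][0]+u0,s[k][0]+u0+s[k][2]-1)
    for x,y in((.6045,.125),(.6045,.122)):
        H=hull(fn,x,y,0,.012,.045);print(' predD',x,y,H.min(0)[0].round(1),H.max(0)[0].round(1))
E
```

```text
s4 mask bbox 297 319 138 167
 pred 0.6045 0.125 294.5 319.3 137.5 168.1
 pred 0.6045 0.122 295.0 319.8 138.3 168.9
 disc bbox 288 323
 predD 0.6045 0.125 287.5 323.4
 predD 0.6045 0.122 287.9 323.9
c4 mask bbox 340 373 188 229
 pred 0.6045 0.125 339.5 377.9 187.0 230.4
 pred 0.6045 0.122 337.9 376.3 187.4 230.9
 disc bbox 325 377
 predD 0.6045 0.125 326.2 379.6
 predD 0.6045 0.122 324.7 378.1
```

The silhouettes put the roll at (0.6045,0.1255) and the holder at (0.6045,0.122). I'll correct y by −3 mm and lower gently.

```bash
python3 - <<'E'
from h import *
o=[-np.pi/2,0,0.198]
manip.move_straight([.6045,.1220,.095],o,velocity=.05)
print(current_tool_pos())
f0=current_force()
print(manip.move_straight([.6045,.1220,.030],o,velocity=.05,f_stop=6),current_tool_pos(),current_force())
print(manip.move_straight([.6045,.1220,.0235],o,velocity=.015,f_stop=5),current_tool_pos(),current_force(),f0,current_time_s())
snap('side','s5');snap('scene','c5')
crop('s5',230,120,390,220,'s5c',4);crop('c5',270,170,430,290,'c5c',4)
E
```

```text
[0.60430529 0.12144218 0.09466906]
False [0.60472589 0.12204731 0.03033687] [ 1.00566823  0.16305973 -0.99814211]
True [0.60472835 0.12201494 0.02567896] [-1.13128476 -0.7289727   6.76022272] [-0.11097423 -0.37660851 -0.82860353] 11.325
```

View pics/s5c.png

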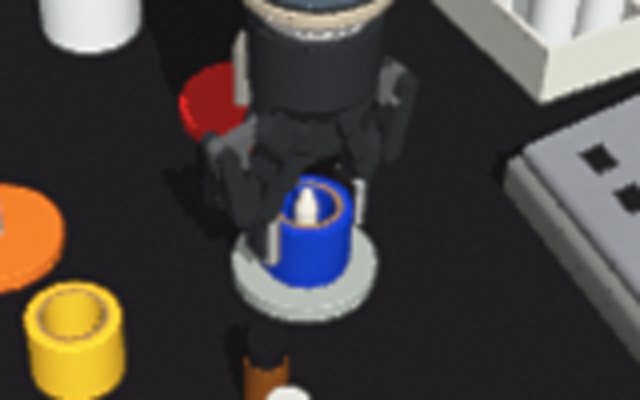

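View pics/c5c.png

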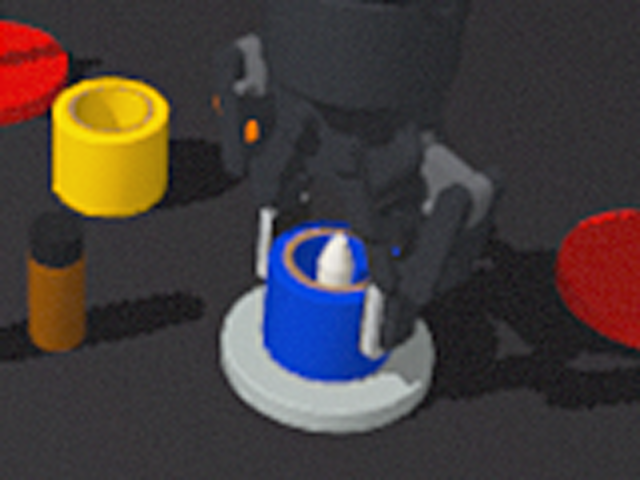

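Contact came at TCP z 0.0257, against 0.0253 expected for full seating. The spindle stands through the hole, with its tip at crop (306,205) in the side view and (340,250) in the scene view. Now release and retreat.

```bash
python3 - <<'E'
from h import *
o=[-np.pi/2,0,0.198]
manip.grip(1.0); manip.pause(.2)
print(current_width(),current_force())
p=current_tool_pos()
manip.move_straight([p[0],p[1],.10],o,velocity=.08)
manip.move_straight([p[0],p[1],.20],o,velocity=.15)
manip.move_pose([.52,-.10,.25],[-np.pi/2,0,-.2])
print(current_time_s(),current_force())
snap('side','s6');snap('scene','c6')
crop('s6',230,130,390,220,'s6c',5);crop('c6',270,170,430,290,'c6c',5)
E
```

```text
0.9975488177244252 [ 0.40374306 -0.44707434 -0.01348696]
14.9083 [-0.27812492  0.33336905 -0.72751898]
```

View pics/s6c.png

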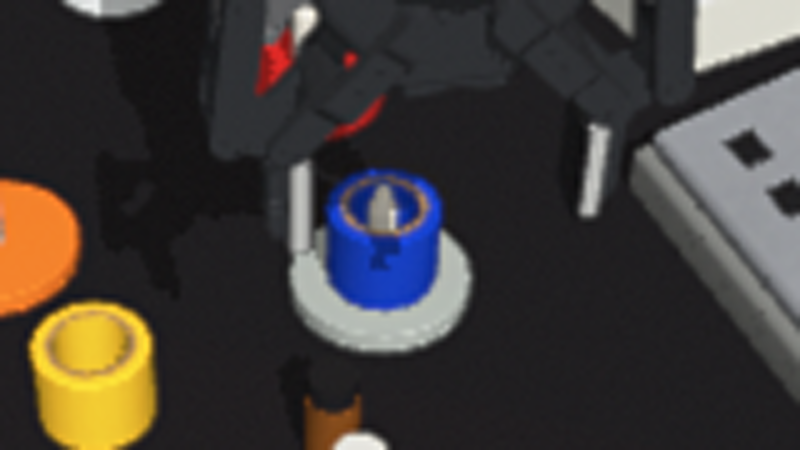

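View pics/c6c.png

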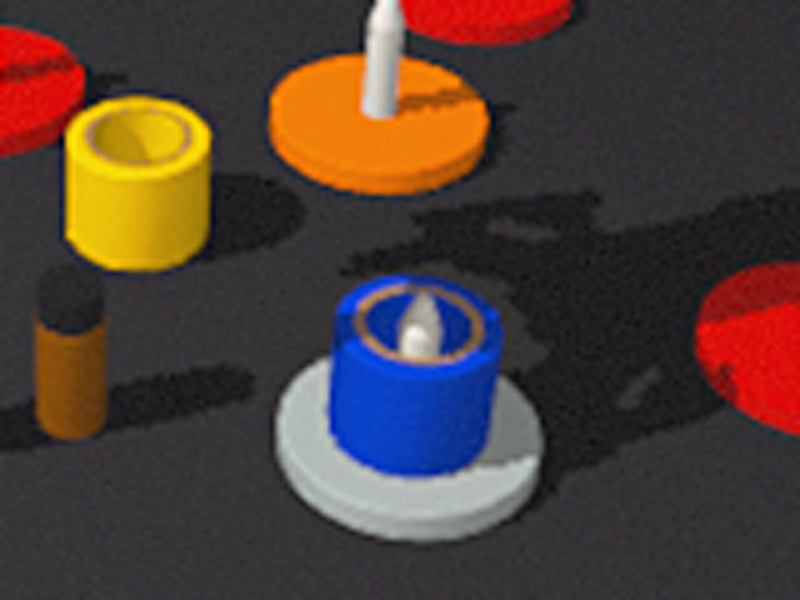

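The roll sits flat on the grey base with the spindle near the hole's centre: scene ring (354,235), side ring (307,171). The gripper is clear and the yellow roll is unmoved. I'll do one numeric check, then hand in.

```bash
python3 - <<'E'
from h import *
print(w('c6',354,235,.057),w('s6',306.8,171.4,.057),'white',w('c6',237,293,.057))
d=[np.abs(np.load('pics/c6.npz')['im'][v0:v1,u0:u1].astype(int)-np.load('pics/c4.npz')['im'][v0:v1,u0:u1]).mean() for u0,v0,u1,v1 in((205,280,270,342),(282,188,314,222))];print('diff white/yellow',d)
ticket.close_job();print(current_time_s())
E
```

```text
[0.60487708 0.12235605 0.057     ] [0.60417562 0.11913479 0.057     ] white [ 0.64413886 -0.09892029  0.057     ]
diff white/yellow [np.float64(2.243424317617866), np.float64(1.8311887254901962)]
the job is handed in; nothing more can be done
the job is handed in; nothing more can be done
```

The blue roll is mounted on the empty light grey holder, flat on its base with the spindle through its hole. I handed the job in shortly after 15 s of the 38 s allowed; no verdict is reported back.

- **Lift and placing:** I gripped the roll across its outside, raised it about 19 cm, lowered it at 5 cm/s and then 1.5 cm/s until it touched, and backed the open gripper away.
- **Seating:** Contact came at a tool height of 25.7 mm, against 25.3 mm expected for a fully seated roll.
- **Centring:** Afterwards the cameras put the roll's axis at (0.605, 0.122) and (0.604, 0.119). The holder is at about (0.6045, 0.122), so it is within 3 mm.
- **Other rolls:** The yellow and white rolls looked unchanged, comparing their parts of the scene image before lowering with after release.
- **Disagreements:** The side camera read up to 5 mm lower in y than the scene camera. My first sideways shift before lowering was about 3 mm too far; I corrected it before going down. An upward force of about 8 N showed while the gripper closed on the roll and was gone after the lift.

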